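# Pass specimen blocks through a tipping chute into the tray

### The job

Push the empty collecting tray up against the foot of the chute, square and centred under its mouth, and set the specimen blocks on the tipping pan so that each tips it by its weight and slides down behind the closed gate. Only when all the blocks are waiting behind the gate, pull the sprung lever all the way towards the pan so that they all slide out into the docked tray, then ease the lever slowly back home without letting it snap. Leave the petri dish where it is.

Things in the scene. Friction and masses are not known exactly. Their poses are not given: they have to be found in the camera images.
- chute: Fixed sheet-metal chute on a grey base plate (130 mm wide, its front edge at y=+20 mm). Origin on the worktop, on the centre line, below the gate; +y points uphill along the chute to the tipping pan, x is across, z up. A clear cover over it (y=18 to 148 mm) lets blocks in only from the pan. Blocks behind the gate lie at y=4 to 180 mm, z=65 to 205 mm.
- dock (a point): Where the tray's origin belongs when docked: on the worktop, on the chute's centre line, y=-83 mm; axes as the chute's. The tray's front wall then stands against (within 3 mm of) the base plate, tucked under the mouth.
- rocker (a joint): Tipping pan: 0 = level, at rest; grows to 0.55 rad as its downhill lip goes down and a block slides off into the chute. A counterweight brings it back to 0 by itself within about a second. It tips under one block set 35 mm or more downhill of the pivot.
- pan (a point): Where to set a block: on the upper face of the pan, 58 mm downhill (chute -y) of the pivot, 240 mm above the worktop at rest. The pan is 110 mm long from the pivot to its open lip and 56 mm wide inside (chute x), with side rims 7 mm high; smooth steel. Moves with the pan; axes as the chute's when level.
- gate (a joint): Sprung lever and gate in one: 0 = lever home, gate shut; 0.75 rad = end of stroke, gate wide open. Spring and damper pull it home (about 3 N at the bar at 0, 9 N at 0.75); let go from far open it snaps back at over 2 rad/s, from the last 0.2 rad it closes harmlessly.
- lever_bar (a point): Middle of the lever's black cross bar, 16 mm thick and 80 mm long across the chute (chute x), 269 mm above the worktop at home, 100 mm from the hinge; moves with the lever. Pulling it towards the pan (chute +y) opens the gate. It can be pinched from above between fingers closing along chute y, or pushed.
- lever_hinge (a point): Lever's hinge axis on the chute's centre line, 174 mm above the worktop; the axis runs along chute x. As the joint grows the bar swings from 30 mm on the -y side of the hinge (95 mm above it) over the top to about 43 mm on the +y side (90 mm above it).
- tray: Loose aluminium collecting tray, 124 mm (x) by 200 mm (y), 0.35 kg, walls 4 mm thick, floor 4 mm. Origin under its centre; +y is its front wall (46 mm high), which goes to the chute; side and back walls 44 mm high. Inside, a ramp falls from the front wall (about 44 mm high) to the floor 78 mm behind it. Docked, its y axis lies along the chute's y.
- tray_grip (a point): On the tray's upright black grip plate behind the back wall: 50 mm wide (x), 10 mm thick (y), top 84 mm above the worktop; this point is 105 mm behind the tray's centre (-y), 72 mm up. Pinch it from above, fingers closing along tray y and tips staying over 46 mm high, and drag the tray.
- dish: Petri dish, bystander, 61 mm wide and 16 mm high; origin under its centre.
- block_1: Specimen block: embedding cassette, grey below and white above, 40 mm (x) by 28 mm (y) by 20 mm high, about 50 g; origin in the middle of its underside. Three or all four of the blocks are present, lying flat on the worktop.
- block_2: Specimen block: embedding cassette, grey below and white above, 40 mm (x) by 28 mm (y) by 20 mm high, about 50 g; origin in the middle of its underside. Three or all four of the blocks are present, lying flat on the worktop.
- block_3: Specimen block: embedding cassette, grey below and white above, 40 mm (x) by 28 mm (y) by 20 mm high, about 50 g; origin in the middle of its underside. Three or all four of the blocks are present, lying flat on the worktop.
- block_4: Specimen block: embedding cassette, grey below and white above, 40 mm (x) by 28 mm (y) by 20 mm high, about 50 g; origin in the middle of its underside. Three or all four of the blocks are present, lying flat on the worktop.
- mouth (a point): Lower end of the chute floor, 72 mm above the worktop (chute y=-8 mm). The floor is smooth, 66 mm wide inside, and rises at 28 degrees to y=183 mm, 174 mm high, just under the pan's lip.
- pivot (a point): Pan's pivot, 232 mm above the worktop, 282 mm uphill of the chute's origin. Side posts 30 mm long (y) stand 43 to 49 mm either side of it, up to 244 mm high.

How it is judged:
By the outcome, as a careful person would: the job done as asked, in the order asked, and still so for the second after the job is handed in, with the robot touching nothing.
Of block_1, block_2, block_3, block_4 only 3 to 4 are there at a start; the rules pass over those that are not, and their reading is None.
At some moment in a run one of block_1, block_2, block_3, block_4, tray may be knocked a few centimetres aside while the robot is not near it.
It also fails if it takes over 210 s, if anything falls off the work surface, if the arm or the gripper's body presses on something with over 40 N, if the wrist force passes 120 N, or if a joint passes its speed limit or range.

### The arm

A 7-joint arm with a two-finger parallel gripper is mounted at the origin on a cart in front of the work surface, level with it; the furniture and walls round the work are solid. World frame = base frame: x ahead of the robot, y to its left, z up, the work surface at z = 0. Lengths are in m, angles in rad, forces in N, time in s.
With the tool pointing down it reaches from about 0.425 to 0.925 m from the base axis. Payload 6.8 kg.
Tool frame: the origin (TCP) lies on the centre line of the jaws, within the pads' length; the fingertips stand 14 mm ahead of it and the grasp point (between the pads) lies 5 mm behind it (r.nose_length is the distance from the TCP to the fingertips, in m); z points along the fingers, y is the direction in which the jaws open and shut (so a half turn about z gives the same grasp; the last joint's range is limited). The gripper opens to 85 mm and grips with 20 to 120 N. Pads are 22 mm wide; open, the fingers measure 114 mm over their backs; the gripper's body (76 mm by 85 mm) begins 54 mm behind the grasp point. The pads swing forward as they close: fully open they stand 13 mm farther back than shut.
Start: joints at [-0.108, 0.477, 0.022, 1.555, -0.011, 1.109, -0.083], TCP at [0.675, 0, 0.245] pointing down, gripper open.
Joint ranges: [-2.96, 2.96], [-0.34, 2.1], [-1.41, 1.46], [0.24, 2.44], [-1.37, 4.51], [0.17, 1.92], [-2.96, 2.96]. Speed limits (rad/s): [2.39, 2.39, 3.14, 3.14, 3.14, 3.14, 3.14].

### API

Orientations are given as a rotation vector (axis times angle).
In Python, from bench import r, imaging, look_for, outline_of gives the robot as it stands. The module is installed in compiled form; this text tells all that it offers.
- The arm moves only by the tool carry_out, never from a script. Its arguments are lists of equal length, an entry for each row: "offset": the shift along the tool's x, y, z as a fraction of full scale, a list of three; "turn": the turn, a rotation vector about the tool's x, y, z as a fraction of full scale, a list of three. A call has 1 to 8 rows; each row is the pose to reach, as a shift and turn from the pose commanded when the call began, along the tool's axes at that moment; what a row does not reach only later rows make up. Full scale, the value 1, is 0.5 m for a shift and 1.5 rad for a turn. A row lasts 1/10 s, in which the tool goes at most 50 mm and 8.59 degrees, less where a joint would pass 70% of its speed; a pose out of reach is approached as far as the arm can. A call with a number of a shift or a turn outside -1 to 1 is refused whole. A call with a gripper value outside its range is refused whole. "hand" is the closure, from 0 (fully open) to 1 (shut), set as the call begins (left out, the last holds). The fingers move at their own pace and stop on an object; "force" is the grip in N (left out, the last holds). Time passes only in rows, so rows that repeat a pose let the fingers close. It gives the time, the measured TCP pose, the force and the opening at its end, in the units of the state.
- r.get_obs(): the state, without advancing time (a new reading comes with each control period).
- imaging.grab_frame(name): name is "scene" or "side" or "wrist"; returns a dict with "pixels" (400x640x3 uint8, red, green, blue), "fx", "fy", "cx", "cy" (pixels), "k1" (the pictures are not rectified: a ray, as slopes to the right and down, at radius r is drawn at 1 + k1 r^2 times it, then the intrinsics apply), "R" (3x3) and "t" (3): a world point X has camera coordinates R X + t. Camera axes: x right, y down, z forward; pixel columns grow to the right and rows downward; lengths in m; the calibration is good to about 2 mm. A picture is of the moment at which its call begins. There is no depth.
- r.hand_in(): hands the job in, once; it reports no verdict.
Trained networks look in the newest picture that a camera, given by its name, has taken for a name from the list of things; names that differ only in an ending like _2 or _b are one class to them, and where a whole thing is asked for, a point or a joint stands for the part that bears it (a point fixed in the world has none). Each returns a list of dicts, best first, with "score" (0 to 1); they miss things now and then, are a little off and sometimes report something else, mostly with a low value. They report only what shows in the picture. A call takes as long as a camera call.
- look_for(query, camera): "xyz" ([x, y, z] in m, in the coordinates of the camera as it stood for that picture, good to about 4 mm: the middle of the surface that is visible of it).
- outline_of(query, camera): "region" (400x640 bool, what is visible of it).
The state is a dict: "clock": time; "joints": joint angles; "qvel": joint speeds; "tau": joint torques, N m; "tcp_pos": TCP position; "orientation": TCP orientation; "contact_force": force on the tool from outside, world axes, zero at the start; "moment": the same for the moment, N m; "grip_width": finger opening in m.
Only numpy, scipy, OpenCV 4.12 (cv2) and the standard library are available. Lean on these libraries where they do the work, as an engineer would, in place of code of your own. Each camera call takes 0.05 s, during which the arm holds its last target. There are 200 camera calls.

## Working session

There is one attempt and no reset: what is moved stays moved. The work goes in short steps, Python scripts to look and compute and a tool call to move; the robot and the scene stay as the last step left them, time stands still between calls to the robot, and variables do not carry over. Pictures are saved under pics/ and viewed, about 12 in all and at most 16, crops included, and the job is handed in when it is done.

Besides the shell and the picture viewer there is one more tool, called as name(argument=value, ...) on one line, values as JSON. carry_out: Moves the arm, as the interface text tells. Shift numbers are shares of 0.5 m and turn numbers shares of 1.5 rad, none past 1 either way. Its arguments: {"type":"object","properties":{"offset":{"type":"array","items":{"type":"array","items":{"type":"number","minimum":-1,"maximum":1}}},"turn":{"type":"array","items":{"type":"array","items":{"type":"number","minimum":-1,"maximum":1}}},"hand":{"type":"number"},"force":{"type":"number"}},"required":["offset","turn"]}

```bash
mkdir -p pics
cat > h.py <<'E'
import numpy as np, cv2
from bench import r, imaging, look_for, outline_of
from scipy.spatial.transform import Rotation as Ro
def grab(n): return imaging.grab_frame(n)
def save(f,name): cv2.imwrite('pics/'+name, f['pixels'][:,:,::-1])
def world(f,p): return np.array(f['R']).T@(np.array(p)-np.array(f['t']))
def proj(f,X):
    c=(np.array(f['R'])@np.atleast_2d(X).T).T+np.array(f['t']); s=c[:,:2]/c[:,2:]
    s=s*(1+f['k1']*(s**2).sum(1,keepdims=True)); return s*[f['fx'],f['fy']]+[f['cx'],f['cy']]
def ray(f,uv,z):
    "pixels -> world points on plane z"
    d=(np.atleast_2d(uv).astype(float)-[f['cx'],f['cy']])/[f['fx'],f['fy']]; s=d.copy()
    for _ in range(20): s=d/(1+f['k1']*(s**2).sum(1,keepdims=True))
    R=np.array(f['R']); C=-R.T@np.array(f['t']); w=np.c_[s,np.ones(len(s))]@R
    return C+w*((z-C[2])/w[:,2:])
def find(q,n,f,k=6): return [(round(d['score'],2),world(f,d['xyz']).round(4).tolist()) for d in look_for(q,n)[:k]]
def st():
    o=r.get_obs(); print('t',round(o['clock'],2),'tcp',np.round(o['tcp_pos'],4),'rv',np.round(o['orientation'],3),'F',np.round(o['contact_force'],1),'w',round(o['grip_width'],4),'q',np.round(o['joints'],2)); return o
E
python3 - <<'E'
from h import *
st()
for n in ['scene','side','wrist']:
    f=grab(n); save(f,n+'0.png'); print(n,'cam',np.round(-np.array(f['R']).T@f['t'],3), f['fx'],f['k1'])
    for q in ['chute','rocker','pan','lever_bar','lever_hinge','tray','tray_grip','dish','block_1','mouth','pivot','gate']:
        try: print(q,find(q,n,f,5))
        except Exception as e: print(q,e)
E
```

```text
t 0.0 tcp [ 0.6744 -0.      0.2443] rv [-2.221e+00 -2.221e+00  2.000e-03] F [0.3 0.1 0.5] w 0.0855 q [-0.11  0.48  0.02  1.56 -0.01  1.11 -0.08]
scene cam [-0.09   0.276  1.027] 398.831768890644 -0.02360810550972872
chute [(0.78, [0.5846, 0.1807, 0.1333])]
rocker [(0.93, [0.5916, 0.2573, 0.2393])]
pan [(0.86, [0.6, 0.2552, 0.238])]
lever_bar [(0.59, [0.612, 0.0424, 0.226]), (0.47, [0.5949, 0.2561, 0.2356]), (0.16, [0.587, 0.1755, 0.1298])]
lever_hinge [(0.84, [0.5901, 0.1792, 0.1296])]
tray [(0.79, [0.6023, -0.2586, 0.0283])]
tray_grip [(0.73, [0.4552, 0.0738, 0.0209]), (0.58, [0.6057, -0.2582, 0.0307])]
dish [(0.85, [0.4138, -0.1605, 0.0198])]
block_1 [(0.74, [0.4269, 0.1798, 0.0197]), (0.55, [0.4579, 0.0727, 0.0188]), (0.52, [0.4224, -0.0395, 0.0195])]
mouth [(0.55, [0.586, 0.1768, 0.13]), (0.22, [0.4552, 0.0739, 0.0167])]
pivot [(0.86, [0.5855, 0.1717, 0.1286])]
gate [(0.6, [0.6132, 0.047, 0.2217])]
side cam [0.49  1.085 1.196] 481.8270272053021 0.005143488553811603
chute [(0.69, [0.6029, 0.2366, 0.0472])]
rocker [(0.61, [0.5958, 0.2648, 0.2413])]
pan [(0.77, [0.5964, 0.2635, 0.24
[... 464 characters left out ...]
2335, 0.0507])]
gate [(0.79, [0.6094, 0.0489, 0.2539])]
wrist cam [0.675 0.071 0.374] 350.7405513564148 0.014161138587169032
chute [(0.86, [0.6233, 0.0587, 0.1829])]
rocker [(0.37, [0.6192, 0.0561, 0.1783]), (0.16, [0.4172, -0.1546, 0.0163])]
pan [(0.2, [0.4172, -0.1569, 0.0172])]
lever_bar [(0.58, [0.6208, 0.0418, 0.273])]
lever_hinge [(0.65, [0.6191, 0.0578, 0.1829])]
tray [(0.9, [0.5814, -0.2285, 0.0125])]
tray_grip [(0.94, [0.5801, -0.2219, 0.0185])]
dish [(0.7, [0.4179, -0.1552, 0.0149]), (0.39, [0.6188, 0.0581, 0.1796])]
block_1 [(0.78, [0.4662, 0.0754, 0.0227])]
mouth [(0.67, [0.6216, 0.0638, 0.1821])]
pivot [(0.76, [0.6173, 0.0587, 0.1782]), (0.58, [0.5791, -0.2305, 0.0135])]
gate []
```

View pics/scene0.png

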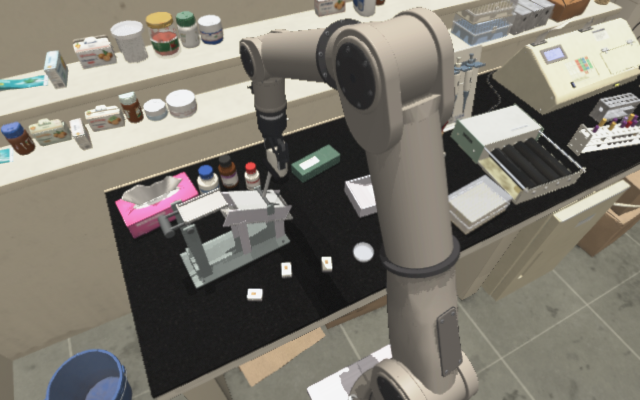

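View pics/side0.png

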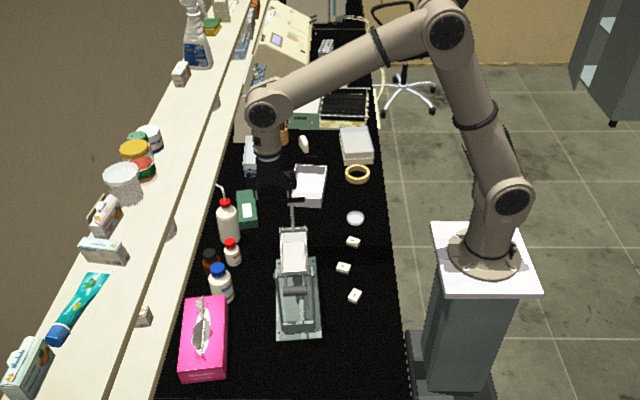

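carry_out(offset=[[0.02,-0.02,-0.06],[0.05,-0.05,-0.14],[0.08,-0.08,-0.22],[0.12,-0.1,-0.3],[0.15,-0.12,-0.36],[0.17,-0.13,-0.4],[0.17,-0.13,-0.4],[0.17,-0.13,-0.4]], turn=[[0,0,0],[0,0,0],[0,0,0],[0,0,0],[0,0,0],[0,0,0],[0,0,0],[0,0,0]])

```text
clock: 2.75
tcp_pos: [0.61, 0.0848, 0.4451]
orientation: [2.221, 2.221, 0.0]
contact_force: [-0.4, -0.8, -0.5]
grip_width: 0.0853
```

Run:
```python
from h import *
st()
f=grab('wrist'); save(f,'wrist1.png'); print(np.round(-np.array(f['R']).T@f['t'],3))
for q in ['rocker','pan','lever_bar','lever_hinge','chute','tray','tray_grip','dish','block_1']: print(q,find(q,'wrist',f,5))
```

```text
t 2.75 tcp [0.61   0.0848 0.4451] rv [2.221 2.221 0.   ] F [-0.4 -0.8 -0.5] w 0.0853 q [-0.24  0.27 -0.    1.41  0.    1.46 -0.24]
[0.61  0.156 0.574]
rocker [(0.8, [0.5998, 0.2023, 0.2393])]
pan [(0.95, [0.6017, 0.2075, 0.2368])]
lever_bar [(0.89, [0.6156, 0.0404, 0.269])]
lever_hinge [(0.8, [0.6051, 0.1435, 0.2013])]
chute [(0.73, [0.6054, 0.1439, 0.199])]
tray [(0.81, [0.5945, -0.2636, 0.0175]), (0.3, [0.4632, 0.0758, 0.0236])]
tray_grip [(0.86, [0.594, -0.2596, 0.0197]), (0.45, [0.6138, 0.0416, 0.2702]), (0.18, [0.6034, 0.1431, 0.203])]
dish [(0.62, [0.4313, -0.1579, 0.0161])]
block_1 [(0.89, [0.4313, 0.1788, 0.0228]), (0.89, [0.4639, 0.0748, 0.022]), (0.68, [0.4278, -0.0399, 0.0201]), (0.55, [0.6148, 0.0452, 0.2703])]
```

View pics/wrist1.png

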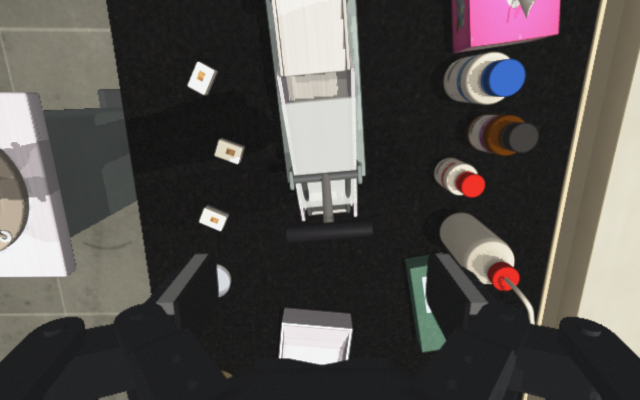

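carry_out(offset=[[0.06,0,0],[0.13,0,0],[0.2,0,0],[0.24,0,0],[0.24,0,0],[0.24,0,0]], turn=[[0,0,0],[0,0,0],[0,0,0],[0,0,0],[0,0,0],[0,0,0]])

```text
clock: 3.85
tcp_pos: [0.6101, 0.2047, 0.4451]
orientation: [2.221, 2.221, -0.001]
contact_force: [-0.0, -0.5, -0.0]
grip_width: 0.0856
```

Run:
```python
from h import *
st()
f=grab('wrist'); im=f['pixels'][:,:,::-1].copy(); 
for q in ['rocker','pan','lever_bar','block_1','dish','chute']: print(q,find(q,'wrist',f,5))
cv2.imwrite('pics/w2.png',cv2.resize(im[0:400,160:480],None,fx=1.5,fy=1.5))
for q,z in [('lever_bar',.272),('rocker',.243),('pan',.243)]:
    o=outline_of(q,'wrist')
    if o:
        m=o[0]['region'].astype(np.uint8); c=max(cv2.findContours(m,0,2)[0],key=cv2.contourArea)[:,0]
        w=ray(f,c,z)[:,:2]; rc=cv2.minAreaRect((w*1000).astype(np.float32)); print(q,o[0]['score'],rc, c.min(0),c.max(0))
np.save('f2.npy',f,allow_pickle=True)
```

```text
t 3.85 tcp [0.6101 0.2047 0.4451] rv [ 2.221e+00  2.221e+00 -1.000e-03] F [-0.  -0.5 -0. ] w 0.0856 q [-0.38  0.32 -0.05  1.34  0.02  1.48 -0.43]
rocker [(0.56, [0.5978, 0.2513, 0.2398])]
pan [(0.98, [0.5953, 0.257, 0.2368]), (0.42, [0.6034, 0.2141, 0.2385])]
lever_bar [(0.54, [0.4375, -0.0333, 0.0197])]
block_1 [(0.82, [0.43, 0.1854, 0.0255]), (0.78, [0.4637, 0.0794, 0.0222]), (0.48, [0.4402, -0.0343, 0.0218])]
dish [(0.62, [0.4161, -0.1561, 0.0165])]
chute [(0.8, [0.6056, 0.2154, 0.2371])]
lever_bar 0.59 ((612.7930297851562, 75.38528442382812), (80.4044189453125, 92.62054443359375), 5.3237433433532715) [289 264] [368 351]
rocker 0.66 ((597.1241455078125, 258.4671630859375), (83.94405364990234, 165.37913513183594), 5.933260917663574) [258  15] [351 205]
pan 0.93 ((596.7374267578125, 258.72027587890625), (83.99327087402344, 165.13018798828125), 5.114655017852783) [258  15] [351 204]
```

View pics/w2.png

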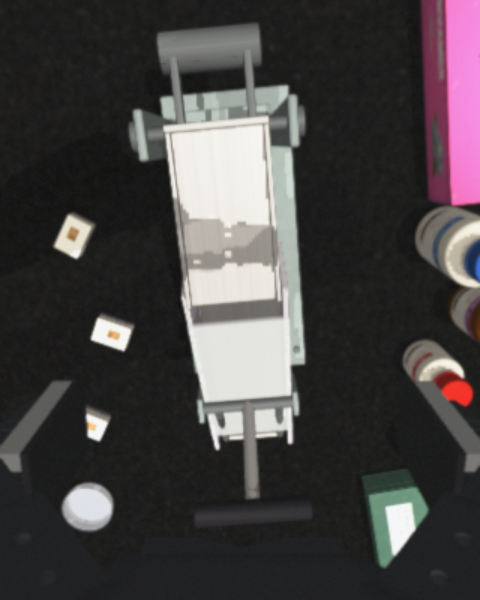

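Run:
```python
from h import *
f=np.load('f2.npy',allow_pickle=True).item()
P=lambda *a,z: ray(f,np.array(a)/1.5+[160,0],z)
for n,a,z in [('pan rear',[(165,127),(268,120)],.247),('pan lip',[(192,322),(284,316)],.247),('pan lip2',[(190,305),(283,300)],.24),('bar',[(195,515),(312,509)],.272),('posts',[(147,135),(292,122)],.242),('hub',[(130,137),(304,121)],.232),('basefr',[(196,370),(304,363)],.003),('baserear',[(161,97),(288,86)],.003),('cw',[(160,50),(260,42)],.232)]:
    w=P(*a,z=z); d=w[1]-w[0]; print(n,w[:,:2].round(4).tolist(),'mid',w.mean(0)[:2].round(4),'len',np.linalg.norm(d).round(4),'ang of x axis',np.degrees(np.arctan2(d[1],d[0])).round(1))
```

```text
pan rear [[0.5641, 0.2858], [0.6249, 0.2897]] mid [0.5945 0.2878] len 0.0609 ang of x axis 3.7
pan lip [[0.5767, 0.1643], [0.6369, 0.1684]] mid [0.6068 0.1663] len 0.0603 ang of x axis 3.9
pan lip2 [[0.575, 0.1738], [0.6366, 0.1772]] mid [0.6058 0.1755] len 0.0617 ang of x axis 3.2
bar [[0.5777, 0.0353], [0.6565, 0.0401]] mid [0.6171 0.0377] len 0.079 ang of x axis 3.4
posts [[0.5524, 0.2814], [0.6394, 0.2888]] mid [0.5959 0.2851] len 0.0874 ang of x axis 4.9
hub [[0.54, 0.2804], [0.6477, 0.2898]] mid [0.5939 0.2851] len 0.1081 ang of x axis 5.0
basefr [[0.5552, 0.0214], [0.6819, 0.0303]] mid [0.6185 0.0258] len 0.127 ang of x axis 4.0
baserear [[0.5272, 0.3223], [0.6559, 0.3326]] mid [0.5916 0.3274] len 0.1292 ang of x axis 4.6
cw [[0.5609, 0.3297], [0.6202, 0.334]] mid [0.5905 0.3319] len 0.0595 ang of x axis 4.2
```

carry_out(offset=[[-0.08,0,0],[-0.18,0,0],[-0.28,0,0],[-0.38,0,0],[-0.48,0,0],[-0.58,0,0],[-0.68,0,0],[-0.76,0,0]], turn=[[0,0,0],[0,0,0],[0,0,0],[0,0,0],[0,0,0],[0,0,0],[0,0,0],[0,0,0]])

```text
clock: 5.15
tcp_pos: [0.6093, -0.1786, 0.4456]
orientation: [2.224, 2.218, -0.001]
contact_force: [-0.4, -0.0, -0.6]
grip_width: 0.0854
```

carry_out(offset=[[-0.08,0,0],[-0.16,0,0],[-0.24,0,0],[-0.32,0,0],[-0.36,0,0],[-0.36,0,0],[-0.36,0,0]], turn=[[0,0,0],[0,0,0],[0,0,0],[0,0,0],[0,0,0],[0,0,0],[0,0,0]])

```text
clock: 5.85
tcp_pos: [0.6104, -0.3542, 0.4451]
orientation: [-2.22, -2.221, -0.001]
contact_force: [0.3, 0.4, -0.9]
grip_width: 0.0855
```

Run:
```python
from h import *
st()
f=grab('wrist'); im=f['pixels'][:,:,::-1].copy(); 
for q in ['tray','tray_grip','block_1','dish']: print(q,find(q,'wrist',f,5))
cv2.imwrite('pics/w3.png',cv2.resize(im[0:400,120:520],None,fx=1.5,fy=1.5))
for q,z in [('tray',.044),('tray_grip',.084)]:
  for o in outline_of(q,'wrist')[:2]:
        m=o['region'].astype(np.uint8); c=max(cv2.findContours(m,0,2)[0],key=cv2.contourArea)[:,0]
        w=ray(f,c,z)[:,:2]; rc=cv2.minAreaRect((w*1000).astype(np.float32)); print(q,o['score'],rc, c.min(0),c.max(0))
np.save('f3.npy',f,allow_pickle=True)
```

```text
t 5.85 tcp [ 0.6104 -0.3542  0.4451] rv [-2.220e+00 -2.221e+00 -1.000e-03] F [ 0.3  0.4 -0.9] w 0.0855 q [ 0.31  0.44  0.2   1.18 -0.09  1.53  0.5 ]
tray [(0.91, [0.5876, -0.3291, 0.0093])]
tray_grip [(0.85, [0.5883, -0.3233, 0.0118]), (0.34, [0.4174, -0.1712, 0.0203])]
block_1 []
dish [(0.82, [0.4165, -0.1698, 0.019])]
tray 0.82 ((590.8960571289062, -338.2027893066406), (222.984130859375, 123.66426086425781), 84.06881713867188) [265  52] [358 207]
tray_grip 0.62 ((592.2687377929688, -333.703369140625), (206.94354248046875, 114.42115783691406), 84.16949462890625) [265  52] [359 207]
```

View pics/w3.png

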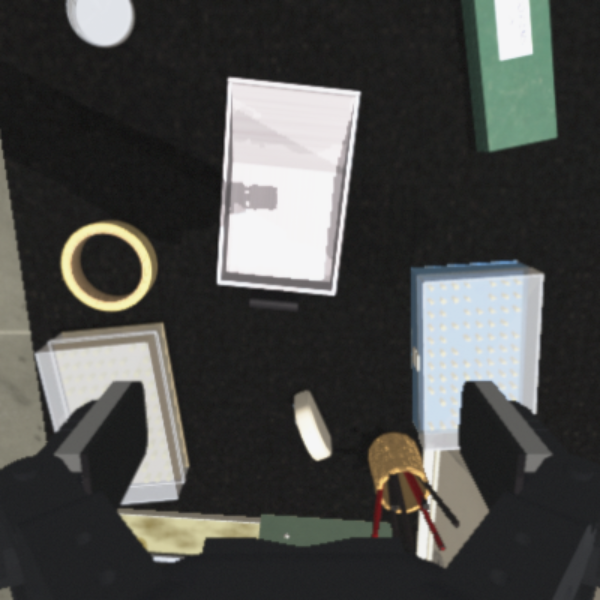

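Run:
```python
from h import *
f=np.load('f3.npy',allow_pickle=True).item()
P=lambda *a,z: ray(f,np.array(a)/1.5+[120,0],z)
c=P((229,78),(360,92),(336,295),(218,284),z=.045)[:,:2]; print(c.round(4).tolist())
print('centre',c.mean(0), 'yaw front',np.degrees(np.arctan2(*(c[1]-c[0])[::-1])),'back',np.degrees(np.arctan2(*(c[2]-c[3])[::-1])))
d=(c[0]+c[1]-c[2]-c[3])/2; print('len',np.linalg.norm(d),'yaw',np.degrees(np.arctan2(-d[0],d[1])))
g=P((249,301),(298,306),z=.084)[:,:2]; print('grip top front edge',g.tolist(),g.mean(0))
```

```text
[[0.5417, -0.2227], [0.6643, -0.2349], [0.6452, -0.433], [0.5225, -0.4211]]
centre [ 0.5934326  -0.32791214] yaw front -5.677334205108763 back -5.542801359017814
len 0.19919603586950876 yaw -5.507816300457224
grip top front edge [[0.5582926845950008, -0.42797755480074706], [0.6058221596845718, -0.433067411879159]] [ 0.58205742 -0.43052248]
```

carry_out(offset=[[-0.02,-0.01,0.03],[-0.05,-0.02,0.08],[-0.08,-0.03,0.14],[-0.11,-0.04,0.2],[-0.13,-0.05,0.26],[-0.15,-0.054,0.3],[-0.156,-0.054,0.33],[-0.156,-0.054,0.35]], turn=[[0,0,-0.06],[0,0,-0.14],[0,0,-0.22],[0,0,-0.3],[0,0,-0.38],[0,0,-0.46],[0,0,-0.54],[0,0,-0.6]])

```text
clock: 7.0
tcp_pos: [0.5822, -0.4333, 0.2686]
orientation: [-1.028, -2.967, -0.0]
contact_force: [-0.2, -0.1, 0.0]
grip_width: 0.0853
```

carry_out(offset=[[0,0,0.05],[0,0,0.1],[0,0,0.16],[0,0,0.21],[0,0,0.25],[0,0,0.27],[0,0,0.27],[0,0,0.27]], turn=[[0,0,-0.07],[0,0,-0.14],[0,0,-0.21],[0,0,-0.28],[0,0,-0.34],[0,0,-0.382],[0,0,-0.382],[0,0,-0.382]])

```text
clock: 7.8
tcp_pos: [0.5833, -0.433, 0.1358]
orientation: [0.156, 3.137, -0.0]
contact_force: [0.5, 0.4, -0.0]
grip_width: 0.0852
```

Run:
```python
from h import *
o=st(); print(Ro.from_rotvec(o['orientation']).as_matrix().round(3))
f=grab('wrist'); im=f['pixels'][:,:,::-1].copy(); cv2.imwrite('pics/w4.png',im)
```

```text
t 7.8 tcp [ 0.5833 -0.433   0.1358] rv [ 0.156  3.137 -0.   ] F [ 0.5  0.4 -0. ] w 0.0852 q [ 0.63  0.66 -0.11  1.5   0.08  0.98  1.96]
[[-0.995  0.099  0.   ]
 [ 0.099  0.995 -0.   ]
 [-0.    -0.    -1.   ]]
```

View pics/w4.png

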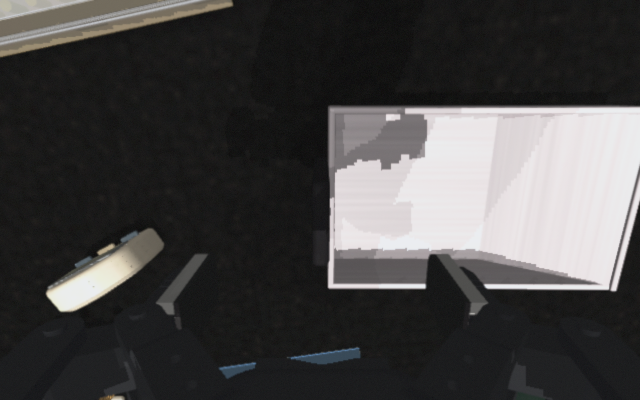

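Run:
```python
from h import *
f=grab('wrist')
yt=np.array([.0976,.9952]); xt=np.array([.9952,-.0976]); c=np.array([.5934,-.3279])
for n,x,y,z in [('gripF',0,-100,84),('g-',-25,-105,84),('g+',25,-105,84),('bl',-62,-100,44),('br',62,-100,44),('fr',62,100,46)]:
    print(n,proj(f,np.r_[c+xt*x/1e3+yt*y/1e3,z/1e3]).round(0))
im=f['pixels'].astype(int)
print(np.round(-np.array(f['R']).T@f['t'],3),f['R'].round(2))
e=np.clip(im[180:300,260:380].astype(float)*3,0,255).astype(np.uint8); cv2.imwrite('pics/w5.png',cv2.resize(e[:,:,::-1],None,fx=4,fy=4))
```

```text
gripF [[330. 228.]]
g- [[321. 184.]]
g+ [[321. 269.]]
bl [[329. 110.]]
br [[328. 290.]]
fr [[616. 292.]]
[ 0.514 -0.425  0.265] [[ 0.1   1.   -0.  ]
 [ 0.96 -0.1   0.28]
 [ 0.28 -0.03 -0.96]]
```

View pics/w5.png

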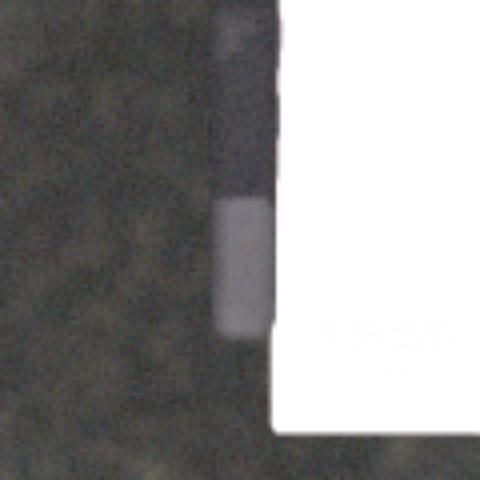

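carry_out(offset=[[0,0,0.04],[0,0,0.09],[0,0,0.12],[0,0,0.138],[0,0,0.138]], turn=[[0,0,0],[0,0,0],[0,0,0],[0,0,0],[0,0,0]])

```text
clock: 8.4
tcp_pos: [0.5826, -0.4326, 0.0654]
orientation: [-0.154, -3.136, -0.001]
contact_force: [-0.3, -0.4, -0.0]
grip_width: 0.086
```

carry_out(offset=[[0,0,0],[0,0,0],[0,0,0],[0,0,0],[0,0,0],[0,0,0],[0,0,0],[0,0,0]], turn=[[0,0,0],[0,0,0],[0,0,0],[0,0,0],[0,0,0],[0,0,0],[0,0,0],[0,0,0]], hand=1, force=40)

```text
clock: 9.2
tcp_pos: [0.5832, -0.4333, 0.0668]
orientation: [0.154, 3.137, -0.001]
contact_force: [0.2, -0.1, 3.6]
grip_width: 0.0094
```

carry_out(offset=[[-0.002,0.02,0],[-0.006,0.05,0],[-0.01,0.08,0],[-0.015,0.12,0],[-0.02,0.16,0],[-0.025,0.2,0],[-0.028,0.23,0],[-0.03,0.25,0]], turn=[[0,0,0],[0,0,0],[0,0,0],[0,0,0],[0,0,0],[0,0,0],[0,0,0],[0,0,0]])

```text
clock: 10.0
tcp_pos: [0.6113, -0.3064, 0.0667]
orientation: [0.148, 3.137, 0.001]
contact_force: [-0.3, -3.6, 4.6]
grip_width: 0.0092
```

carry_out(offset=[[-0.004,0.03,0],[-0.008,0.06,0],[-0.012,0.1,0],[-0.017,0.14,0],[-0.022,0.18,0],[-0.027,0.21,0],[-0.031,0.23,0],[-0.031,0.23,0]], turn=[[0,0,-0.01],[0,0,-0.03],[0,0,-0.05],[0,0,-0.07],[0,0,-0.09],[0,0,-0.11],[0,0,-0.123],[0,0,-0.123]])

```text
clock: 10.8
tcp_pos: [0.6379, -0.1917, 0.0667]
orientation: [-0.145, 3.137, 0.004]
contact_force: [0.9, 3.6, 5.3]
grip_width: 0.0089
```

Run:
```python
from h import *
o=st(); print(Ro.from_rotvec(o['orientation']).as_matrix().round(3))
f=grab('wrist'); im=f['pixels'][:,:,::-1].copy(); cv2.imwrite('pics/w6.png',im); np.save('f6.npy',f,allow_pickle=True)
```

```text
t 10.8 tcp [ 0.6379 -0.1917  0.0667] rv [-0.145  3.137  0.004] F [0.9 3.6 5.3] w 0.0089 q [ 0.32  0.66 -0.17  1.7   0.14  0.79  1.75]
[[-0.996 -0.092  0.001]
 [-0.092  0.996  0.003]
 [-0.001  0.003 -1.   ]]
```

View pics/w6.png

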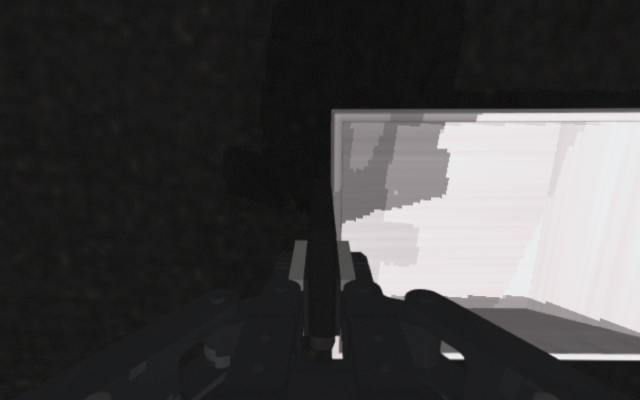

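Run:
```python
from h import *
f=np.load('f6.npy',allow_pickle=True).item()
w=ray(f,[(332,111),(337,359)],.044)[:,:2]; s=ray(f,[(332,111),(470,111.5),(637,113),(337,359),(636,356)],.044)[:,:2]
print(s.round(4).tolist()); d=w[1]-w[0]; print(np.linalg.norm(d),np.degrees(np.arctan2(d[1],d[0])),w.mean(0))
th=np.radians(5.0); x=np.array([np.cos(th),np.sin(th)]);y=np.array([-x[1],x[0]]); o=np.array([.6197,.005])
for p in [*s,w.mean(0),r.get_obs()['tcp_pos'][:2]]: print('chute frame',((p-o)@x).round(4),((p-o)@y).round(4))
for a in [(s[0],s[2]),(s[3],s[4])]: d=a[1]-a[0]; print('side yaw',np.degrees(np.arctan2(-d[0],d[1])))
```

```text
[[0.5735, -0.1918], [0.5685, -0.1344], [0.5631, -0.0655], [0.697, -0.1769], [0.6805, -0.0257]]
0.124365485225288 6.9021688360051785 [ 0.63522237 -0.18436031]
chute frame -0.0632 -0.1921
chute frame -0.0631 -0.1344
chute frame -0.0625 -0.0653
chute frame 0.0611 -0.1879
chute frame 0.0579 -0.0358
chute frame -0.001 -0.19
chute frame 0.0011 -0.1976
side yaw 4.703101269732466
side yaw 6.199603109933643
```

carry_out(offset=[[0,0.004,0],[0,0.008,0],[0,0.012,0],[0,0.014,0],[0,0.016,0],[0,0.016,0]], turn=[[0,0,0],[0,0,0],[0,0,0],[0,0,0],[0,0,0],[0,0,0]])

```text
clock: 11.45
tcp_pos: [0.6362, -0.1892, 0.0667]
orientation: [-0.135, 3.138, -0.001]
contact_force: [0.0, -2.8, 5.9]
grip_width: 0.0093
```

carry_out(offset=[[0,0.003,0],[0,0.006,0],[0,0.009,0],[0,0.012,0],[0,0.014,0],[0,0.016,0],[0,0.016,0]], turn=[[0,0,0],[0,0,0],[0,0,0],[0,0,0],[0,0,0],[0,0,0],[0,0,0]])

```text
clock: 12.15
tcp_pos: [0.6353, -0.1815, 0.0667]
orientation: [-0.135, 3.139, -0.001]
contact_force: [0.3, -2.9, 7.1]
grip_width: 0.0093
```

carry_out(offset=[[0,0.003,0],[0,0.006,0],[0,0.008,0],[0,0.008,0]], turn=[[0,0,0],[0,0,0],[0,0,0],[0,0,0]])

```text
clock: 12.55
tcp_pos: [0.6353, -0.1809, 0.0667]
orientation: [-0.132, 3.137, -0.007]
contact_force: [2.9, -10.0, 3.4]
grip_width: 0.0096
```

carry_out(offset=[[0,0,0],[0,0,0],[0,0,0],[0,0,0],[0,0,0]], turn=[[0,0,0],[0,0,0],[0,0,0],[0,0,0],[0,0,0]], hand=0)

```text
clock: 13.05
tcp_pos: [0.6348, -0.1766, 0.066]
orientation: [0.137, -3.138, -0.001]
contact_force: [-0.2, -0.3, 0.1]
grip_width: 0.0808
```

carry_out(offset=[[0,0,-0.04],[0,0,-0.1],[0,0,-0.18],[0,0,-0.26],[0,0,-0.34],[0,0,-0.42],[0,0,-0.5],[0,0,-0.56]], turn=[[0,0,0],[0,0,0],[0,0,0.07],[0,0,0.15],[0,0,0.23],[0,0,0.31],[0,0,0.4],[0,0,0.48]])

```text
clock: 13.85
tcp_pos: [0.6354, -0.177, 0.3494]
orientation: [0.985, 2.98, 0.001]
contact_force: [-0.2, -0.5, -0.9]
grip_width: 0.0849
```

carry_out(offset=[[0,0,-0.04],[0,0,-0.1],[0,0,-0.16],[0,0,-0.18],[0,0,-0.18],[0,0,-0.18],[0,0,-0.18],[0,0,-0.18]], turn=[[0,0,0.09],[0,0,0.18],[0,0,0.27],[0,0,0.36],[0,0,0.45],[0,0,0.54],[0,0,0.567],[0,0,0.567]])

```text
clock: 14.65
tcp_pos: [0.635, -0.1768, 0.4362]
orientation: [-2.122, -2.316, 0.0]
contact_force: [0.1, -0.4, 0.1]
grip_width: 0.085
```

Run:
```python
from h import *
o=st(); print(Ro.from_rotvec(o['orientation']).as_matrix().round(3))
f=grab('wrist'); im=f['pixels'][:,:,::-1].copy(); cv2.imwrite('pics/w7.png',cv2.resize(im[:,160:480],None,fx=1.5,fy=1.5)); np.save('f7.npy',f,allow_pickle=True)
print(find('block_1','wrist',f)); print(find('dish','wrist',f))
```

```text
t 14.65 tcp [ 0.635  -0.1768  0.4362] rv [-2.122 -2.316  0.   ] F [ 0.1 -0.4  0.1] w 0.085 q [ 0.08  0.35  0.14  1.33 -0.05  1.47  0.3 ]
[[-0.087  0.996 -0.   ]
 [ 0.996  0.087  0.   ]
 [ 0.    -0.    -1.   ]]
[(0.75, [0.4324, -0.0412, 0.0222]), (0.39, [0.6153, 0.0054, 0.0871])]
[(0.72, [0.4188, -0.1601, 0.0167])]
```

View pics/w7.png

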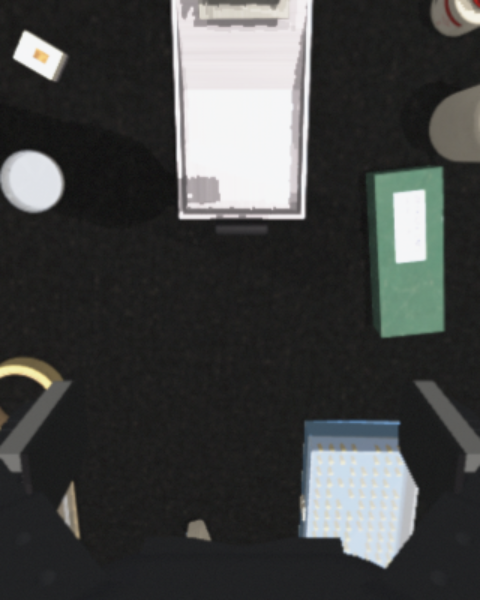

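Run:
```python
from h import *
f=np.load('f7.npy',allow_pickle=True).item()
s=ray(f,np.array([(180,218),(304.5,217.5),(312,2),(172.5,2)])/1.5+[160,0],.044)[:,:2]
th=np.radians(5.1); x=np.array([np.cos(th),np.sin(th)]);y=np.array([-x[1],x[0]]); o=np.array([.6197,.005])
for p in s: print(((p-o)@x).round(4),((p-o)@y).round(4))
d=(s[2]+s[3]-s[0]-s[1]);print('yaw',np.degrees(np.arctan2(-d[0],d[1])))
d=s[1]-s[0];print(np.degrees(np.arctan2(d[1],d[0])), s[:2].mean(0))
# mouth of chute in image (front lip): 
m=ray(f,np.array([(201,20),(290,17)])/1.5+[160,0],.075)[:,:2]
for p in m: print('m',((p-o)@x).round(4),((p-o)@y).round(4))
# block
print(ray(f,np.array([(40,56)])/1.5+[160,0],.02))
```

```text
-0.0628 -0.1802
0.06 -0.18
0.0608 0.0098
-0.0626 0.0101
yaw 4.950058506920055
5.186086987385334 [ 0.634315   -0.17454454]
m -0.0356 -0.0106
m 0.0391 -0.0086
[[ 0.43028208 -0.04208912  0.02      ]]
```

carry_out(offset=[[0.04,-0.02,0],[0.1,-0.05,0],[0.17,-0.09,0],[0.25,-0.13,0],[0.33,-0.18,0],[0.4,-0.22,0],[0.436,-0.233,0],[0.436,-0.233,0]], turn=[[0,0,0],[0,0,0],[0,0,0],[0,0,0],[0,0,0],[0,0,0],[0,0,0],[0,0,0]])

```text
clock: 15.6
tcp_pos: [0.4988, 0.033, 0.4369]
orientation: [-2.115, -2.323, -0.002]
contact_force: [-0.5, -1.1, 0.1]
grip_width: 0.0854
```

```bash
cat >> h.py <<'E'
def blocks(f,name='wrist'):
    out=[]
    for o in outline_of('block_1',name):
        m=o['region']; px=f['pixels'].astype(int)
        c=max(cv2.findContours(m.astype(np.uint8),0,2)[0],key=cv2.contourArea)[:,0]
        # top face: bright pixels inside the mask; close the label hole
        t=(m&(px.min(2)>150)).astype(np.uint8); t=cv2.morphologyEx(t,cv2.MORPH_CLOSE,np.ones((7,7)))
        cs=cv2.findContours(t,0,2)[0]
        if not cs: continue
        c2=max(cs,key=cv2.contourArea)[:,0]
        for n,cc in (('mask',c),('top',c2)):
            w=ray(f,cc,.020)[:,:2]*1000
            (cx,cy),(a,b),ang=cv2.minAreaRect(w.astype(np.float32))
            if a<b: a,b,ang=b,a,ang+90
            out.append((round(o['score'],2),n,round(cx,1),round(cy,1),round(a,1),round(b,1),'long axis deg',round((ang+90)%180-90,1)))
    return out
E
python3 - <<'E'
from h import *
o=st(); f=grab('wrist'); save(f,'w8.png'); print(find('block_1','wrist',f))
for b in blocks(f): print(b)
np.save('f8.npy',f,allow_pickle=True)
im=f['pixels'][:,:,::-1]
E
```

```text
t 15.6 tcp [0.4988 0.033  0.4369] rv [-2.115e+00 -2.323e+00 -2.000e-03] F [-0.5 -1.1  0.1] w 0.0854 q [-0.18  0.06 -0.01  1.68 -0.    1.4  -0.1 ]
[(0.87, [0.427, 0.1824, 0.0246]), (0.85, [0.4618, 0.0722, 0.0215]), (0.69, [0.4282, -0.0381, 0.0225])]
(0.81, 'mask', 462.6, 72.4, 37.9, 28.0, 'long axis deg', -21.0)
(0.81, 'top', 462.6, 72.5, 37.8, 26.8, 'long axis deg', -20.7)
(0.66, 'mask', 427.6, -39.4, 37.7, 30.5, 'long axis deg', -22.8)
(0.66, 'top', 427.1, -40.7, 37.7, 27.6, 'long axis deg', -22.8)
(0.63, 'mask', 430.3, 181.7, 40.9, 30.6, 'long axis deg', 61.3)
(0.63, 'top', 429.6, 181.9, 39.1, 27.4, 'long axis deg', 61.7)
(0.21, 'mask', 681.3, 237.4, 109.2, 26.3, 'long axis deg', 5.0)
(0.21, 'top', 683.2, 237.6, 105.1, 26.3, 'long axis deg', 5.0)
```

View pics/w8.png

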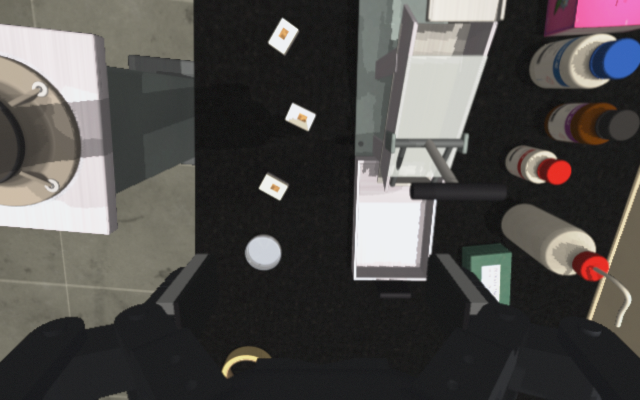

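carry_out(offset=[[0.01,-0.01,0.06],[0.03,-0.02,0.14],[0.05,-0.04,0.24],[0.07,-0.05,0.34],[0.08,-0.06,0.44],[0.085,-0.065,0.54],[0.085,-0.065,0.61],[0.085,-0.065,0.64]], turn=[[0,0,0.04],[0,0,0.1],[0,0,0.16],[0,0,0.22],[0,0,0.28],[0,0,0.303],[0,0,0.303],[0,0,0.303]])

```text
clock: 16.55
tcp_pos: [0.4621, 0.0673, 0.1124]
orientation: [-2.59, -1.775, 0.01]
contact_force: [0.2, -0.8, -0.1]
grip_width: 0.0853
```

Run:
```python
from h import *
o=st(); print(Ro.from_rotvec(o['orientation']).as_matrix().round(3)[:,1], r.nose_length)
f=grab('wrist'); save(f,'w9.png')
for b in blocks(f): print(b)
```

```text
t 16.55 tcp [0.4621 0.0673 0.1124] rv [-2.59  -1.775  0.01 ] F [ 0.2 -0.8 -0.1] w 0.0853 q [-0.25  0.33 -0.04  2.15  0.02  0.67 -0.67]
[ 0.933 -0.361 -0.005] 0.014
(0.97, 'mask', 430.4, -32.9, 39.2, 38.3, 'long axis deg', -24.9)
(0.97, 'top', 428.3, -38.6, 38.5, 26.2, 'long axis deg', -24.7)
(0.88, 'mask', 462.7, 74.6, 39.1, 30.9, 'long axis deg', -19.2)
(0.88, 'top', 463.3, 73.5, 37.0, 25.3, 'long axis deg', -21.1)
(0.58, 'mask', 431.3, 181.1, 38.7, 32.4, 'long axis deg', 61.6)
(0.58, 'top', 429.9, 182.0, 38.4, 27.0, 'long axis deg', 61.6)
```

carry_out(offset=[[0,0,0.02],[0,0,0.06],[0,0,0.1],[0,0,0.14],[0,0,0.17],[0,0,0.188],[0,0,0.188],[0,0,0.188]], turn=[[0,0,0],[0,0,0],[0,0,0],[0,0,0],[0,0,0],[0,0,0],[0,0,0],[0,0,0]])

```text
clock: 17.45
tcp_pos: [0.4648, 0.0693, 0.0229]
orientation: [2.59, 1.777, 0.002]
contact_force: [0.3, 0.3, -0.2]
grip_width: 0.0856
```

carry_out(offset=[[0.005,-0.005,0.004],[0.005,-0.005,0.004]], turn=[[0,0,0],[0,0,0]])

```text
clock: 17.65
tcp_pos: [0.4628, 0.0732, 0.0208]
orientation: [2.589, 1.779, 0.002]
contact_force: [-0.6, -0.1, -0.2]
grip_width: 0.0858
```

carry_out(offset=[[0,0,0],[0,0,0],[0,0,0],[0,0,0],[0,0,0],[0,0,0]], turn=[[0,0,0],[0,0,0],[0,0,0],[0,0,0],[0,0,0],[0,0,0]], hand=1, force=40)

```text
clock: 18.25
tcp_pos: [0.4627, 0.0726, 0.0206]
orientation: [2.59, 1.778, 0.0]
contact_force: [-0.6, -0.3, 5.3]
grip_width: 0.0387
```

carry_out(offset=[[0,0,-0.03],[0,0,-0.1],[0,0,-0.19],[0,0,-0.28],[0,0,-0.37],[0,0,-0.46],[0,0,-0.54],[0,0,-0.6]], turn=[[0,0,0],[0,0,0],[0,0,0],[0,0,0],[0,0,0],[0,0,0],[0,0,0],[0,0,0]])

```text
clock: 19.05
tcp_pos: [0.4628, 0.0726, 0.3231]
orientation: [2.589, 1.777, 0.004]
contact_force: [0.6, -0.3, -1.2]
grip_width: 0.0393
```

carry_out(offset=[[0.04,0.02,0],[0.1,0.04,0],[0.17,0.06,0],[0.24,0.09,0],[0.31,0.12,0],[0.36,0.135,0],[0.389,0.144,0],[0.389,0.144,0]], turn=[[0,0,-0.03],[0,0,-0.08],[0,0,-0.13],[0,0,-0.18],[0,0,-0.23],[0,0,-0.28],[0,0,-0.303],[0,0,-0.303]])

```text
clock: 19.85
tcp_pos: [0.5998, 0.2303, 0.319]
orientation: [-2.119, -2.318, 0.001]
contact_force: [-0.3, -0.0, -1.3]
grip_width: 0.0389
```

Run:
```python
from h import *
o=st(); print(Ro.from_rotvec(o['orientation']).as_matrix().round(3)[:,1])
```

```text
t 19.85 tcp [0.5998 0.2303 0.319 ] rv [-2.119e+00 -2.318e+00  1.000e-03] F [-0.3 -0.  -1.3] w 0.0389 q [-0.37  0.37 -0.13  1.54  0.05  1.23 -0.42]
[ 0.996  0.09  -0.001]
```

carry_out(offset=[[0,0,0.02],[0,0,0.05],[0,0,0.08],[0,0,0.1],[0,0,0.11],[0,0,0.114],[0,0,0.114]], turn=[[0,0,0],[0,0,0],[0,0,0],[0,0,0],[0,0,0],[0,0,0],[0,0,0]])

```text
clock: 20.55
tcp_pos: [0.5997, 0.2282, 0.2633]
orientation: [2.123, 2.316, 0.0]
contact_force: [0.0, 0.1, -0.5]
grip_width: 0.0391
```

Run:
```python
from h import *
o=st(); f=grab('side'); im=f['pixels'][150:350,220:380,::-1]; cv2.imwrite('pics/s1.png',cv2.resize(im,None,fx=3,fy=3,interpolation=cv2.INTER_CUBIC))
```

```text
t 20.55 tcp [0.5997 0.2282 0.2633] rv [2.123 2.316 0.   ] F [ 0.   0.1 -0.5] w 0.0391 q [-0.36  0.41 -0.13  1.61  0.06  1.12 -0.42]
```

View pics/s1.png

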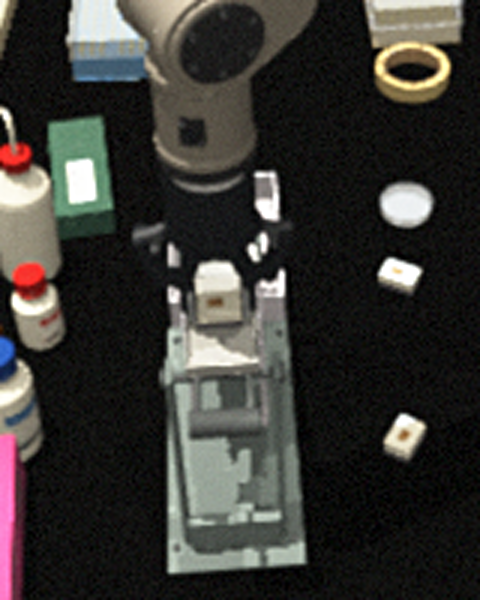

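carry_out(offset=[[0,0,0],[0,0,0],[0,0,0],[0,0,-0.02],[0,0,-0.06],[0,0,-0.12],[0,0,-0.2],[0,0,-0.28]], turn=[[0,0,0],[0,0,0],[0,0,0],[0,0,0],[0,0,0],[0,0,0],[0,0,0],[0,0,0]], hand=0)

```text
clock: 21.4
tcp_pos: [0.5994, 0.2281, 0.4055]
orientation: [2.123, 2.316, 0.0]
contact_force: [0.0, -0.6, -0.3]
grip_width: 0.0851
```

Run:
```python
from h import *
o=st(); f=grab('wrist'); print(find('block_1','wrist',f)); print(find('pan','wrist',f))
for b in blocks(f): print(b)
im=f['pixels'][:,160:480,::-1]; cv2.imwrite('pics/w10.png',im)
```

```text
t 21.4 tcp [0.5994 0.2281 0.4055] rv [2.123 2.316 0.   ] F [ 0.  -0.6 -0.3] w 0.0851 q [-0.37  0.33 -0.13  1.41  0.04  1.4  -0.41]
[(0.83, [0.4298, 0.184, 0.0245])]
[(0.85, [0.5943, 0.2638, 0.2348])]
(0.93, 'mask', 432.4, 184.7, 45.2, 29.5, 'long axis deg', 61.7)
(0.93, 'top', 429.7, 182.6, 39.1, 26.7, 'long axis deg', 61.7)
```

View pics/w10.png

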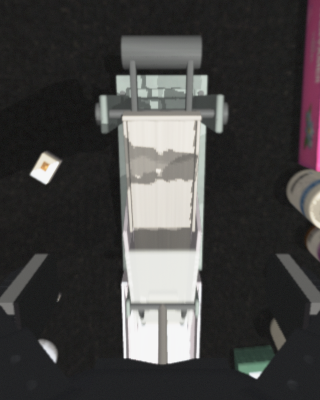

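carry_out(offset=[[-0.01,-0.06,0],[-0.02,-0.14,0],[-0.04,-0.22,0.04],[-0.05,-0.29,0.12],[-0.06,-0.33,0.22],[-0.062,-0.347,0.32],[-0.062,-0.347,0.42],[-0.062,-0.347,0.5]], turn=[[0,0,-0.07],[0,0,-0.16],[0,0,-0.25],[0,0,-0.34],[0,0,-0.43],[0,0,-0.52],[0,0,-0.61],[0,0,-0.657]])

```text
clock: 22.4
tcp_pos: [0.4279, 0.1815, 0.1511]
orientation: [-0.767, -3.046, 0.001]
contact_force: [0.4, -0.4, 0.7]
grip_width: 0.0856
```

Run:
```python
from h import *
f=grab('wrist')
for b in blocks(f): print(b)
o=st(); print(Ro.from_rotvec(o['orientation']).as_matrix().round(3)[:,1])
```

```text
(0.74, 'mask', 422.9, -31.5, 45.4, 41.0, 'long axis deg', -24.7)
(0.74, 'top', 424.3, -31.8, 42.6, 40.7, 'long axis deg', -24.3)
(0.59, 'mask', 426.9, 183.2, 38.7, 31.6, 'long axis deg', 62.8)
(0.59, 'top', 426.8, 183.5, 38.7, 30.1, 'long axis deg', 61.7)
t 22.5 tcp [0.4245 0.1796 0.1476] rv [-0.771 -3.035  0.014] F [-1.  -0.1 -0.1] w 0.0851 q [-0.3   0.28 -0.27  2.12  0.1   0.77  0.44]
[ 0.477  0.879 -0.011]
```

carry_out(offset=[[0,0,0.03],[0,0,0.08],[0,0,0.14],[0,0,0.2],[0,0,0.24],[0,0,0.258],[0,0,0.258],[0,0,0.258]], turn=[[0,0,0],[0,0,0],[0,0,0],[0,0,0],[0,0,0],[0,0,0],[0,0,0],[0,0,0]])

```text
clock: 23.3
tcp_pos: [0.4305, 0.1828, 0.0256]
orientation: [0.776, 3.043, 0.002]
contact_force: [0.3, 0.1, -0.4]
grip_width: 0.0855
```

Run:
```python
from h import *
f=grab('wrist')
for b in blocks(f): print(b)
o=st(); print(Ro.from_rotvec(o['orientation']).as_matrix().round(3)[:,1])
```

```text
(0.8, 'mask', 425.6, 184.2, 39.4, 34.5, 'long axis deg', 62.0)
(0.8, 'top', 425.8, 184.3, 39.3, 34.0, 'long axis deg', 61.3)
t 23.4 tcp [0.4305 0.1828 0.0257] rv [7.750e-01 3.043e+00 2.000e-03] F [-0.1 -0.3 -0.6] w 0.085 q [-0.36  0.5  -0.21  2.19  0.22  0.47  0.33]
[0.478 0.878 0.002]
```

carry_out(offset=[[0,0,0.005],[0,0,0.009],[0,0,0.009]], turn=[[0,0,0],[0,0,0],[0,0,0]])

```text
clock: 23.7
tcp_pos: [0.4294, 0.1822, 0.0198]
orientation: [-0.775, -3.045, 0.0]
contact_force: [-0.1, -0.4, 0.1]
grip_width: 0.0853
```

carry_out(offset=[[0,0,0],[0,0,0],[0,0,0],[0,0,0],[0,0,0],[0,0,0]], turn=[[0,0,0],[0,0,0],[0,0,0],[0,0,0],[0,0,0],[0,0,0]], hand=1, force=40)

```text
clock: 24.3
tcp_pos: [0.4296, 0.1824, 0.02]
orientation: [0.775, 3.044, 0.0]
contact_force: [-1.3, -1.0, 4.9]
grip_width: 0.0389
```

carry_out(offset=[[0,0,-0.03],[0,0,-0.1],[0,0,-0.19],[0,0,-0.28],[0,0,-0.37],[0,0,-0.46],[0,0,-0.54],[0,0,-0.6]], turn=[[0,0,0],[0,0,0],[0,0,0],[0,0,0],[0,0,0],[0,0,0],[0,0,0],[0,0,0]])

```text
clock: 25.1
tcp_pos: [0.4297, 0.1824, 0.3225]
orientation: [0.774, 3.042, 0.002]
contact_force: [-0.1, -0.3, -1.2]
grip_width: 0.0391
```

carry_out(offset=[[-0.02,0.02,0],[-0.06,0.06,0],[-0.1,0.1,0],[-0.15,0.14,0],[-0.19,0.18,0],[-0.23,0.22,0],[-0.255,0.243,0],[-0.255,0.243,0]], turn=[[0,0,0.08],[0,0,0.17],[0,0,0.26],[0,0,0.35],[0,0,0.44],[0,0,0.53],[0,0,0.62],[0,0,0.657]])

```text
clock: 25.9
tcp_pos: [0.6011, 0.2283, 0.3183]
orientation: [-2.128, -2.31, 0.002]
contact_force: [-0.1, -0.2, -0.4]
grip_width: 0.039
```

carry_out(offset=[[0,0,0],[0,0,0.03],[0,0,0.06],[0,0,0.085],[0,0,0.1],[0,0,0.11],[0,0,0.114],[0,0,0.114]], turn=[[0,0,0],[0,0,0],[0,0,0],[0,0,0],[0,0,0],[0,0,0],[0,0,0],[0,0,0]])

```text
clock: 26.7
tcp_pos: [0.5996, 0.2281, 0.2628]
orientation: [2.123, 2.316, 0.0]
contact_force: [0.4, -0.1, -0.1]
grip_width: 0.039
```

Run:
```python
from h import *
o=st(); print(Ro.from_rotvec(o['orientation']).as_matrix().round(3)[:,1])
```

```text
t 26.7 tcp [0.5996 0.2281 0.2628] rv [2.123 2.316 0.   ] F [ 0.4 -0.1 -0.1] w 0.039 q [-0.36  0.41 -0.13  1.61  0.06  1.12 -0.42]
[0.996 0.087 0.   ]
```

carry_out(offset=[[0,0,0],[0,0,0],[0,0,0],[0,0,-0.02],[0,0,-0.06],[0,0,-0.12],[0,0,-0.2],[0,0,-0.28]], turn=[[0,0,0],[0,0,0],[0,0,0],[0,0,0],[0,0,0],[0,0,0],[0,0,0],[0,0,0]], hand=0)

```text
clock: 27.5
tcp_pos: [0.5993, 0.2279, 0.405]
orientation: [2.123, 2.316, 0.0]
contact_force: [0.7, -0.1, 0.5]
grip_width: 0.0855
```

carry_out(offset=[[-0.05,-0.05,0],[-0.13,-0.12,0],[-0.22,-0.19,0],[-0.3,-0.25,0],[-0.37,-0.27,0],[-0.4,-0.28,0],[-0.4,-0.28,0],[-0.4,-0.28,0]], turn=[[0,0,0],[0,0,0],[0,0,0],[0,0,0],[0,0,0],[0,0,0],[0,0,0],[0,0,0]])

```text
clock: 28.3
tcp_pos: [0.4777, 0.0175, 0.4036]
orientation: [2.122, 2.316, 0.002]
contact_force: [0.3, 0.9, -0.1]
grip_width: 0.0857
```

Run:
```python
from h import *
o=st(); print(Ro.from_rotvec(o['orientation']).as_matrix().round(3)[:,1])
f=grab('wrist'); print(find('block_1','wrist',f)); print(find('pan','wrist',f), find('dish','wrist',f))
for b in blocks(f): print(b)
im=f['pixels'][:,:,::-1]; cv2.imwrite('pics/w11.png',im)
```

```text
t 28.3 tcp [0.4777 0.0175 0.4036] rv [2.122e+00 2.316e+00 2.000e-03] F [ 0.3  0.9 -0.1] w 0.0857 q [-0.14  0.03 -0.03  1.78  0.    1.33 -0.08]
[0.996 0.087 0.001]
[(0.72, [0.4314, -0.0385, 0.0214])]
[] [(0.63, [0.4129, -0.1597, 0.019])]
(0.87, 'mask', 428.8, -39.9, 39.3, 32.0, 'long axis deg', -25.8)
(0.87, 'top', 427.7, -40.6, 38.2, 27.6, 'long axis deg', -24.7)
```

View pics/w11.png

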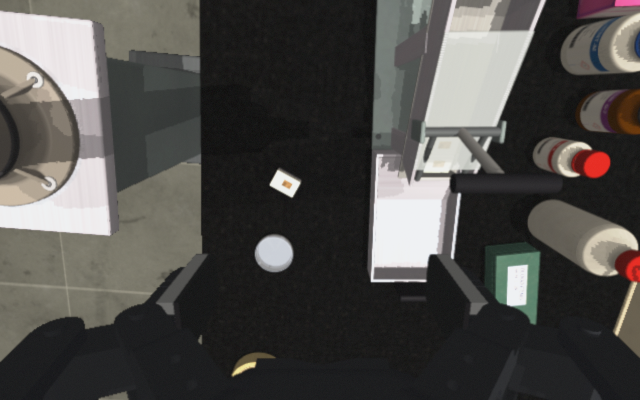

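carry_out(offset=[[-0.02,-0.02,0.04],[-0.05,-0.05,0.12],[-0.08,-0.08,0.22],[-0.1,-0.1,0.32],[-0.105,-0.11,0.42],[-0.105,-0.11,0.5],[-0.105,-0.11,0.55],[-0.105,-0.11,0.56]], turn=[[0,0,0.04],[0,0,0.1],[0,0,0.17],[0,0,0.24],[0,0,0.3],[0,0,0.338],[0,0,0.338],[0,0,0.338]])

```text
clock: 29.35
tcp_pos: [0.4253, -0.0399, 0.1201]
orientation: [-2.632, -1.71, 0.008]
contact_force: [0.4, -0.1, 0.2]
grip_width: 0.0853
```

carry_out(offset=[[0,0,0],[0,0,0.03],[0,0,0.08],[0,0,0.13],[0,0,0.17],[0,0,0.19],[0,0,0.19],[0,0,0.19]], turn=[[0,0,0],[0,0,0],[0,0,0],[0,0,0],[0,0,0],[0,0,0],[0,0,0],[0,0,0]])

```text
clock: 30.15
tcp_pos: [0.4283, -0.0403, 0.0289]
orientation: [2.635, 1.709, 0.003]
contact_force: [0.5, -0.2, -0.4]
grip_width: 0.0855
```

Run:
```python
from h import *
f=grab('wrist')
for b in blocks(f): print(b)
o=st(); print(Ro.from_rotvec(o['orientation']).as_matrix().round(3)[:,1])
```

```text
(0.96, 'mask', 428.8, -37.6, 38.7, 33.8, 'long axis deg', -25.2)
(0.96, 'top', 428.7, -37.8, 38.7, 33.6, 'long axis deg', -25.0)
t 30.25 tcp [ 0.4283 -0.0403  0.029 ] rv [2.635 1.709 0.003] F [ 0.2  0.9 -0.3] w 0.0851 q [-0.06  0.45  0.02  2.28 -0.02  0.41 -0.45]
[ 0.913 -0.408  0.002]
```

carry_out(offset=[[0,0,0.006],[0,0,0.012],[0,0,0.017],[0,0,0.017]], turn=[[0,0,0],[0,0,0],[0,0,0],[0,0,0]])

```text
clock: 30.65
tcp_pos: [0.4269, -0.0404, 0.019]
orientation: [-2.635, -1.709, 0.001]
contact_force: [-0.6, -0.5, -0.2]
grip_width: 0.0852
```

carry_out(offset=[[0,0,0],[0,0,0],[0,0,0],[0,0,0],[0,0,0],[0,0,0]], turn=[[0,0,0],[0,0,0],[0,0,0],[0,0,0],[0,0,0],[0,0,0]], hand=1, force=40)

```text
clock: 31.25
tcp_pos: [0.4273, -0.0404, 0.0195]
orientation: [2.636, 1.709, 0.0]
contact_force: [-1.0, 0.2, 5.7]
grip_width: 0.0388
```

carry_out(offset=[[0,0,-0.03],[0,0,-0.1],[0,0,-0.19],[0,0,-0.28],[0,0,-0.37],[0,0,-0.46],[0,0,-0.54],[0,0,-0.6]], turn=[[0,0,0],[0,0,0],[0,0,0],[0,0,0],[0,0,0],[0,0,0],[0,0,0],[0,0,0]])

```text
clock: 32.05
tcp_pos: [0.4274, -0.0405, 0.322]
orientation: [2.635, 1.709, 0.004]
contact_force: [0.2, -0.7, -0.4]
grip_width: 0.039
```

carry_out(offset=[[0.05,0.01,0],[0.13,0.02,0],[0.22,0.03,0],[0.31,0.05,0],[0.4,0.06,0],[0.49,0.075,0],[0.57,0.085,0],[0.631,0.096,0]], turn=[[0,0,-0.03],[0,0,-0.08],[0,0,-0.13],[0,0,-0.18],[0,0,-0.23],[0,0,-0.28],[0,0,-0.32],[0,0,-0.338]])

```text
clock: 32.85
tcp_pos: [0.5997, 0.2319, 0.3171]
orientation: [-2.115, -2.32, 0.002]
contact_force: [-0.1, -0.5, -0.1]
grip_width: 0.0388
```

carry_out(offset=[[0,0,0],[0,0,0.02],[0,0,0.05],[0,0,0.08],[0,0,0.1],[0,0,0.11],[0,0,0.114],[0,0,0.114]], turn=[[0,0,0],[0,0,0],[0,0,0],[0,0,0],[0,0,0],[0,0,0],[0,0,0],[0,0,0]])

```text
clock: 33.65
tcp_pos: [0.5998, 0.228, 0.2624]
orientation: [2.123, 2.316, 0.0]
contact_force: [0.1, 0.9, -1.4]
grip_width: 0.039
```

Run:
```python
from h import *
o=st(); print(Ro.from_rotvec(o['orientation']).as_matrix().round(3)[:,1])
```

```text
t 33.65 tcp [0.5998 0.228  0.2624] rv [2.123 2.316 0.   ] F [ 0.1  0.9 -1.4] w 0.039 q [-0.35  0.41 -0.15  1.61  0.07  1.12 -0.43]
[0.996 0.087 0.   ]
```

carry_out(offset=[[0,0,0],[0,0,0],[0,0,0],[0,0,-0.02],[0,0,-0.06],[0,0,-0.12],[0,0,-0.2],[0,0,-0.28]], turn=[[0,0,0],[0,0,0],[0,0,0],[0,0,0],[0,0,0],[0,0,0],[0,0,0],[0,0,0]], hand=0)

```text
clock: 34.45
tcp_pos: [0.5994, 0.228, 0.4045]
orientation: [2.123, 2.316, 0.0]
contact_force: [0.6, -0.8, -0.9]
grip_width: 0.0851
```

carry_out(offset=[[-0.05,-0.03,-0.02],[-0.12,-0.08,-0.05],[-0.2,-0.13,-0.08],[-0.27,-0.18,-0.1],[-0.32,-0.22,-0.1],[-0.34,-0.24,-0.1],[-0.34,-0.24,-0.1],[-0.34,-0.24,-0.1]], turn=[[0,0,0],[0,0,0],[0,0,0],[0,0,0],[0,0,0],[0,0,0],[0,0,0],[0,0,0]])

```text
clock: 35.25
tcp_pos: [0.4952, 0.0497, 0.4525]
orientation: [-2.121, -2.317, -0.001]
contact_force: [0.7, -0.3, 0.2]
grip_width: 0.0853
```

Run:
```python
from h import *
o=st(); f=grab('wrist'); print(find('block_1','wrist',f)); print(find('pan','wrist',f),find('lever_bar','wrist',f), find('dish','wrist',f))
im=f['pixels'][:,:,::-1]; cv2.imwrite('pics/w12.png',cv2.resize(im[0:300,320:580],None,fx=2,fy=2,interpolation=cv2.INTER_CUBIC)); np.save('f12.npy',f,allow_pickle=True)
```

```text
t 35.25 tcp [0.4952 0.0497 0.4525] rv [-2.121e+00 -2.317e+00 -1.000e-03] F [ 0.7 -0.3  0.2] w 0.0853 q [-0.16  0.05 -0.07  1.65  0.    1.44 -0.14]
[(0.49, [0.6207, 0.012, 0.1052])]
[(0.86, [0.6052, 0.1976, 0.237]), (0.49, [0.5899, 0.1385, 0.1793])] [(0.86, [0.6137, 0.0416, 0.2612])] [(0.84, [0.4173, -0.1605, 0.018])]
```

View pics/w12.png

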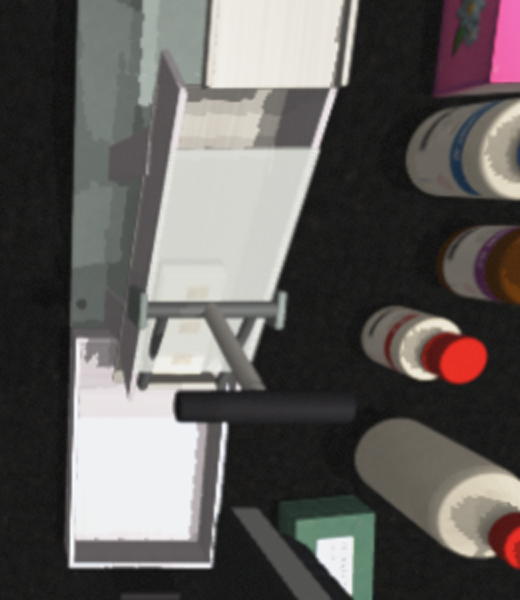

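Run:
```python
from h import *
f=np.load('f12.npy',allow_pickle=True).item()
th=np.radians(5.1); x=np.array([np.cos(th),np.sin(th)]);y=np.array([-x[1],x[0]]); o=np.array([.6197,.005])
def C(n,uv,z):
    p=ray(f,np.array([uv])/2+[320,0],z)[0,:2]; print(n,p.round(4),((p-o)@x).round(4),((p-o)@y).round(4))
C('tray bl',(69,567),.044);C('tray br',(213,567),.044);C('tray fl',(75,338),.046)
C('base fl',(71,328),.004);C('base l2',(78,60),.004)
C('bar l',(176,407),.269);C('bar r',(356,406),.269);C('panlipL',(208,86),.247);C('panlipR',(338,88),.247)
C('postL',(142,310),.174);C('postR',(283,310),.174)
```

```text
tray bl [ 0.5721 -0.1802] -0.0638 -0.1802
tray br [ 0.6946 -0.1693] 0.0591 -0.1803
tray fl [0.554  0.0186] -0.0642 0.0193
base fl [0.5548 0.0187] -0.0634 0.0194
base l2 [0.5366 0.2215] -0.0635 0.223
bar l [0.5772 0.0327] -0.0398 0.0314
bar r [0.6601 0.0405] 0.0434 0.0318
panlipL [0.5744 0.1735] -0.0301 0.1719
panlipR [0.6312 0.1775] 0.0268 0.1708
postL [0.5753 0.0628] -0.0391 0.0615
postR [0.657  0.0699] 0.0429 0.0614
```

carry_out(offset=[[-0.05,0.02,0],[-0.12,0.05,0],[-0.19,0.09,0],[-0.27,0.13,0],[-0.35,0.17,0],[-0.42,0.21,0],[-0.47,0.235,0],[-0.483,0.238,0]], turn=[[0,0,-0.06],[0,0,-0.14],[0,0,-0.22],[0,0,-0.3],[0,0,-0.38],[0,0,-0.46],[0,0,-0.54],[0,0,-0.6]])

```text
clock: 36.3
tcp_pos: [0.6357, -0.1852, 0.4503]
orientation: [-0.902, -3.007, 0.003]
contact_force: [0.3, 0.4, -0.4]
grip_width: 0.0854
```

carry_out(offset=[[0,0,0.05],[0,0,0.13],[0,0,0.22],[0,0,0.31],[0,0,0.4],[0,0,0.49],[0,0,0.57],[0,0,0.62]], turn=[[0,0,-0.07],[0,0,-0.15],[0,0,-0.23],[0,0,-0.31],[0,0,-0.39],[0,0,-0.447],[0,0,-0.447],[0,0,-0.447]])

```text
clock: 37.1
tcp_pos: [0.633, -0.1809, 0.1381]
orientation: [0.137, -3.134, -0.003]
contact_force: [0.3, -0.3, 1.1]
grip_width: 0.0856
```

Run:
```python
from h import *
o=st(); print(Ro.from_rotvec(o['orientation']).as_matrix().round(3)[:,:2].T)
```

```text
t 37.1 tcp [ 0.633  -0.1809  0.1381] rv [ 1.370e-01 -3.134e+00 -3.000e-03] F [ 0.3 -0.3  1.1] w 0.0856 q [ 0.26  0.56 -0.1   1.68  0.07  0.91  1.79]
[[-0.996 -0.088  0.005]
 [-0.088  0.996  0.002]]
```

carry_out(offset=[[0,0,0.03],[0,0,0.07],[0,0,0.11],[0,0,0.14],[0,0,0.15],[0,0,0.15],[0,0,0.15]], turn=[[0,0,0],[0,0,0],[0,0,0],[0,0,0],[0,0,0],[0,0,0],[0,0,0]])

```text
clock: 37.8
tcp_pos: [0.6353, -0.182, 0.0683]
orientation: [-0.136, 3.137, -0.001]
contact_force: [0.3, -0.2, -0.0]
grip_width: 0.0852
```

carry_out(offset=[[0,0,0],[0,0,0],[0,0,0],[0,0,0],[0,0,0],[0,0,0],[0,0,0]], turn=[[0,0,0],[0,0,0],[0,0,0],[0,0,0],[0,0,0],[0,0,0],[0,0,0]], hand=1, force=40)

```text
clock: 38.5
tcp_pos: [0.6346, -0.1817, 0.0675]
orientation: [-0.136, 3.138, 0.0]
contact_force: [-0.3, 0.1, 2.4]
grip_width: 0.0094
```

carry_out(offset=[[0,-0.003,0],[-0.004,-0.003,0],[-0.008,-0.003,0],[-0.008,0,0],[-0.008,0.002,0],[-0.008,0.004,0],[-0.008,0.005,0],[-0.008,0.005,0]], turn=[[0,0,0],[0,0,0],[0,0,0],[0,0,0],[0,0,0],[0,0,0],[0,0,0],[0,0,0]])

```text
clock: 39.3
tcp_pos: [0.6387, -0.1806, 0.0675]
orientation: [-0.135, 3.137, -0.003]
contact_force: [0.7, -4.8, 2.9]
grip_width: 0.0091
```

carry_out(offset=[[0,0,0],[0,0,0],[0,0,0],[0,0,0],[0,0,0]], turn=[[0,0,0],[0,0,0],[0,0,0],[0,0,0],[0,0,0]], hand=0)

```text
clock: 39.8
tcp_pos: [0.6381, -0.1787, 0.0671]
orientation: [0.137, -3.138, -0.001]
contact_force: [-0.4, 0.2, 0.1]
grip_width: 0.0806
```

carry_out(offset=[[0,0,-0.04],[0,0,-0.12],[0,0,-0.22],[0,0,-0.32],[0,0,-0.42],[0,0,-0.52],[0,0,-0.62],[0,0,-0.68]], turn=[[0,0,0],[0,0,0],[0,0,0],[0,0,0],[0,0,0],[0,0,0],[0,0,0],[0,0,0]])

```text
clock: 40.6
tcp_pos: [0.6388, -0.1791, 0.4124]
orientation: [-0.136, 3.133, -0.002]
contact_force: [1.1, 0.1, 0.7]
grip_width: 0.0855
```

carry_out(offset=[[0,0.04,0],[0,0.12,0],[0,0.2,0],[0,0.28,0],[0,0.36,0],[0,0.42,0],[0.001,0.436,0],[0.001,0.436,0]], turn=[[0,0,0],[0,0,0],[0,0,0],[0,0,0],[0,0,0],[0,0,0],[0,0,0],[0,0,0]], hand=0.6)

```text
clock: 41.4
tcp_pos: [0.6186, 0.0395, 0.4073]
orientation: [0.141, -3.138, -0.0]
contact_force: [0.2, -1.2, 0.1]
grip_width: 0.0335
```

Run:
```python
from h import *
o=st(); print(Ro.from_rotvec(o['orientation']).as_matrix().round(3)[:,:2].T)
f=grab('scene'); print('bar',find('lever_bar','scene',f)); print('tray',find('tray','scene',f))
f=grab('wrist'); im=f['pixels'][:,:,::-1]; cv2.imwrite('pics/w13.png',im); np.save('f13.npy',f,allow_pickle=True)
print(find('lever_bar','wrist',f),find('block_1','wrist',f))
```

```text
t 41.4 tcp [0.6186 0.0395 0.4073] rv [ 0.141 -3.138 -0.   ] F [ 0.2 -1.2  0.1] w 0.0335 q [-0.02  0.29 -0.2   1.46  0.06  1.39  1.45]
[[-0.996 -0.089  0.   ]
 [-0.089  0.996  0.   ]]
bar [(0.6, [0.6136, 0.0437, 0.2242])]
tray [(0.6, [0.6249, -0.0992, 0.0123])]
[(0.92, [0.6129, 0.0385, 0.2741])] [(0.82, [0.6166, 0.016, 0.109])]
```

View pics/w13.png

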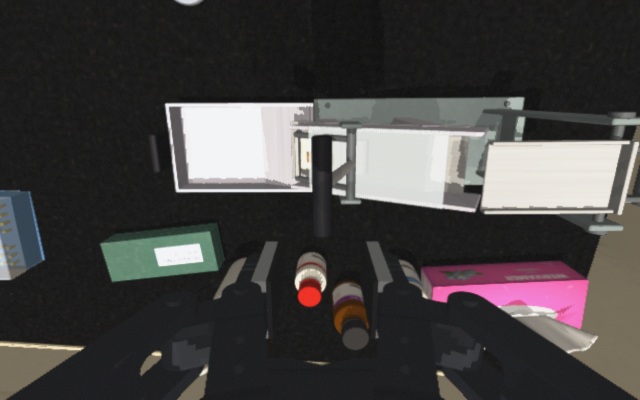

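carry_out(offset=[[0,0,0.04],[0,0,0.1],[0,0,0.16],[0,0,0.21],[0,0,0.24],[0,0,0.26],[0,0,0.271],[0,0,0.271]], turn=[[0,0,0],[0,0,0],[0,0,0],[0,0,0],[0,0,0],[0,0,0],[0,0,0],[0,0,0]])

```text
clock: 42.5
tcp_pos: [0.619, 0.0379, 0.2719]
orientation: [-0.136, 3.139, 0.0]
contact_force: [1.1, 0.1, -0.3]
grip_width: 0.034
```

Run:
```python
from h import *
st()
f=np.load('f13.npy',allow_pickle=True).item()
th=np.radians(5.1); x=np.array([np.cos(th),np.sin(th)]);y=np.array([-x[1],x[0]]); o=np.array([.6197,.005])
def C(n,uv,z):
    p=ray(f,np.array([uv]),z)[0,:2]; print(n,p.round(4),((p-o)@x).round(4),((p-o)@y).round(4))
C('tray bl',(166,103.5),.044);C('tray br',(174.5,192),.044);C('tray fl',(312,104),.046);C('base fl',(315,99),.004);C('base rl',(522,97),.004)
C('barEnd1',(322,136),.277);C('barEnd2',(322,237),.269)
```

```text
t 42.5 tcp [0.619  0.0379 0.2719] rv [-0.136  3.139  0.   ] F [ 1.1  0.1 -0.3] w 0.034 q [-0.01  0.37 -0.2   1.65  0.08  1.12  1.43]
tray bl [ 0.576  -0.1777] -0.0598 -0.1781
tray br [ 0.6996 -0.1705] 0.064 -0.1819
tray fl [0.5599 0.0188] -0.0584 0.0191
base fl [0.5534 0.0216] -0.0646 0.0224
base rl [0.5263 0.3205] -0.0649 0.3225
barEnd1 [0.5767 0.0337] -0.0403 0.0324
barEnd2 [0.6591 0.0406] 0.0424 0.0319
```

carry_out(offset=[[0,0,0],[0,0,0],[0,0,0]], turn=[[0,0,0],[0,0,0],[0,0,0]], hand=0.7)

```text
clock: 42.8
tcp_pos: [0.6192, 0.0381, 0.2726]
orientation: [-0.136, 3.137, 0.0]
contact_force: [0.7, -0.2, -0.3]
grip_width: 0.0256
```

carry_out(offset=[[0,0.013,-0.001],[0,0.023,-0.003],[0,0.037,-0.006],[0,0.051,-0.008],[0,0.065,-0.009],[0,0.081,-0.008],[0,0.095,-0.007],[0,0.107,-0.005]], turn=[[0,0,0],[0,0,0],[0,0,0],[0,0,0],[0,0,0],[0,0,0],[0,0,0],[0,0,0]])

```text
clock: 43.6
tcp_pos: [0.6154, 0.0883, 0.2757]
orientation: [-0.131, 3.136, -0.007]
contact_force: [0.0, -8.7, 5.2]
grip_width: 0.0255
```

carry_out(offset=[[0,0.012,0.002],[0,0.022,0.005],[0,0.032,0.009],[0,0.04,0.012],[0,0.046,0.015],[0,0.05,0.016],[0,0.053,0.016],[0,0.053,0.016]], turn=[[0,0,0],[0,0,0],[0,0,0],[0,0,0],[0,0,0],[0,0,0],[0,0,0],[0,0,0]])

```text
clock: 44.4
tcp_pos: [0.6134, 0.1131, 0.2683]
orientation: [-0.13, 3.136, -0.01]
contact_force: [0.0, -11.4, 7.9]
grip_width: 0.0257
```

carry_out(offset=[[0,0.003,0],[0,0.006,0],[0,0.008,0.001],[0,0.008,0.001]], turn=[[0,0,0],[0,0,0],[0,0,0],[0,0,0]])

```text
clock: 44.8
tcp_pos: [0.6135, 0.1137, 0.268]
orientation: [-0.126, 3.136, -0.016]
contact_force: [-1.2, -17.3, 11.6]
grip_width: 0.0259
```

carry_out(offset=[[0,0,0],[0,0,0],[0,0,0],[0,0,0],[0,0,0],[0,0,0],[0,0,0],[0,0,0]], turn=[[0,0,0],[0,0,0],[0,0,0],[0,0,0],[0,0,0],[0,0,0],[0,0,0],[0,0,0]])

```text
clock: 45.6
tcp_pos: [0.6135, 0.1137, 0.268]
orientation: [-0.126, 3.136, -0.015]
contact_force: [-1.7, -17.2, 11.8]
grip_width: 0.0257
```

Run:
```python
from h import *
st()
for n in ('wrist','scene','side'):
    f=grab(n); print(n,find('block_1',n,f)); save(f,n+'_open.png')
```

```text
t 45.6 tcp [0.6135 0.1137 0.268 ] rv [-0.126  3.136 -0.015] F [ -1.7 -17.2  11.8] w 0.0257 q [-0.12  0.38 -0.22  1.65  0.1   1.12  1.28]
wrist [(0.85, [0.6143, -0.0994, 0.027]), (0.78, [0.6166, -0.0757, 0.0277]), (0.72, [0.6164, -0.0385, 0.0309])]
scene [(0.5, [0.6169, -0.1036, 0.0228]), (0.48, [0.6214, -0.0754, 0.0259]), (0.48, [0.6195, -0.0424, 0.028])]
side []
```

carry_out(offset=[[0,-0.004,0],[0,-0.008,-0.001],[0,-0.011,-0.001],[0,-0.015,-0.002],[0,-0.019,-0.004],[0,-0.023,-0.006],[0,-0.027,-0.008],[0,-0.031,-0.009]], turn=[[0,0,0],[0,0,0],[0,0,0],[0,0,0],[0,0,0],[0,0,0],[0,0,0],[0,0,0]])

```text
clock: 46.7
tcp_pos: [0.6142, 0.1031, 0.2717]
orientation: [-0.132, 3.136, -0.006]
contact_force: [1.5, -6.9, 5.1]
grip_width: 0.0256
```

carry_out(offset=[[0,-0.004,-0.001],[0,-0.008,-0.002],[0,-0.012,-0.003],[0,-0.016,-0.004],[0,-0.02,-0.005],[0,-0.024,-0.006],[0,-0.028,-0.007],[0,-0.032,-0.008]], turn=[[0,0,0],[0,0,0],[0,0,0],[0,0,0],[0,0,0],[0,0,0],[0,0,0],[0,0,0]])

```text
clock: 47.5
tcp_pos: [0.6156, 0.0873, 0.2746]
orientation: [-0.132, 3.137, -0.006]
contact_force: [3.2, -6.9, -3.0]
grip_width: 0.0258
```

carry_out(offset=[[0,-0.004,0],[0,-0.008,-0.001],[0,-0.013,-0.002],[0,-0.017,-0.002],[0,-0.022,-0.003],[0,-0.026,-0.003],[0,-0.03,-0.004],[0,-0.034,-0.004]], turn=[[0,0,0],[0,0,0],[0,0,0],[0,0,0],[0,0,0],[0,0,0],[0,0,0],[0,0,0]])

```text
clock: 48.3
tcp_pos: [0.6159, 0.0711, 0.2758]
orientation: [0.133, -3.138, 0.005]
contact_force: [1.0, -5.6, -3.0]
grip_width: 0.0258
```

carry_out(offset=[[0,-0.004,0],[0,-0.008,0],[0,-0.013,0.001],[0,-0.017,0.002],[0,-0.022,0.003],[0,-0.026,0.003],[0,-0.03,0.004],[0,-0.034,0.005]], turn=[[0,0,0],[0,0,0],[0,0,0],[0,0,0],[0,0,0],[0,0,0],[0,0,0],[0,0,0]])

```text
clock: 49.1
tcp_pos: [0.6172, 0.0563, 0.2739]
orientation: [0.136, -3.139, 0.0]
contact_force: [-0.4, -5.0, -0.3]
grip_width: 0.0255
```

carry_out(offset=[[0,-0.004,0.001],[0,-0.008,0.002],[0,-0.013,0.003],[0,-0.018,0.003],[0,-0.023,0.004],[0,-0.028,0.004],[0,-0.034,0.004],[0,-0.037,0.004]], turn=[[0,0,0],[0,0,0],[0,0,0],[0,0,0],[0,0,0],[0,0,0],[0,0,0],[0,0,0]])

```text
clock: 49.9
tcp_pos: [0.6191, 0.0388, 0.2722]
orientation: [-0.137, 3.138, 0.002]
contact_force: [-0.6, 0.2, -0.6]
grip_width: 0.0258
```

carry_out(offset=[[0,0,-0.02],[0,0,-0.06],[0,0,-0.12],[0,0,-0.19],[0,0,-0.26],[0,0,-0.3],[0,0,-0.3],[0,0,-0.3]], turn=[[0,0,0],[0,0,0],[0,0,0],[0,0,0],[0,0,0],[0,0,0],[0,0,0],[0,0,0]])

```text
clock: 50.7
tcp_pos: [0.6188, 0.0388, 0.4225]
orientation: [-0.137, 3.137, 0.001]
contact_force: [-0.2, -0.3, 0.4]
grip_width: 0.0258
```

Run:
```python
from h import *
st()
f=grab('wrist'); save(f,'final.png')
for q in ('block_1','lever_bar','dish','tray','pan'): print(q,find(q,'wrist',f))
```

```text
t 50.7 tcp [0.6188 0.0388 0.4225] rv [-1.370e-01  3.137e+00  1.000e-03] F [-0.2 -0.3  0.4] w 0.0258 q [-0.02  0.29 -0.19  1.43  0.06  1.42  1.45]
block_1 [(0.91, [0.6218, -0.0711, 0.0297]), (0.91, [0.6267, -0.0406, 0.0297]), (0.59, [0.6218, -0.0999, 0.0299])]
lever_bar [(0.61, [0.6134, 0.0345, 0.273]), (0.18, [0.591, 0.1834, 0.2025])]
dish [(0.48, [0.441, -0.1537, 0.0158]), (0.32, [0.5926, 0.1886, 0.206])]
tray [(0.9, [0.6304, -0.1167, 0.0078])]
pan [(0.6, [0.5973, 0.2482, 0.2392])]
```

View pics/final.png

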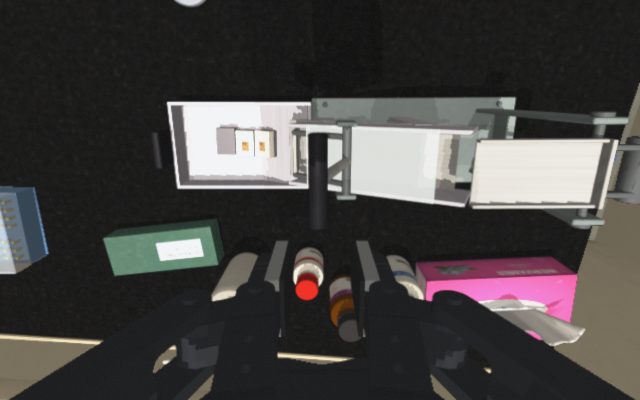

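Run:
```python
from h import *
f=grab('wrist')
th=np.radians(5.1); x=np.array([np.cos(th),np.sin(th)]);y=np.array([-x[1],x[0]]); o=np.array([.6197,.005])
for n,uv,z in [('tray bl',(167.5,102),.044),('tray br',(176.5,188.5),.044),('tray fl',(309,103),.046),('base fl',(311,98),.004),('bar',(318,134),.277)]:
    p=ray(f,np.array([uv]),z)[0,:2]; print(n,((p-o)@x).round(4),((p-o)@y).round(4))
print(r.hand_in())
```

```text
tray bl -0.0618 -0.1789
tray br 0.0619 -0.1811
tray fl -0.0603 0.0172
base fl -0.0668 0.0188
bar -0.0409 0.0317
the job is handed in; nothing more can be done
None
```

I docked the tray, sent the three blocks that are present down to wait behind the closed gate, and opened the gate so they all slid into the tray. The job was handed in at about 51 s of the 210 s allowed.

- **Tray:** I pushed it against the base plate, then found it about 4 mm off centre and re-gripped it to correct that. My last reading from the picture puts it within about 2 mm of the chute's centre line, with a gap to the plate of about 1.6 mm (limit 3 mm).
- **Blocks:** Each was set on the pan, which tipped and came back level. All three showed in the queue before I touched the lever, and the last picture shows all three in the tray, one lying upside down. I found no fourth block in any view.
- **Lever:** I pushed it to its end stop, where the force rose from 11 to 17 N with almost no further travel. I then eased it back over about 4 s until the force was zero, and in the last picture the bar is in its home position.
- **Dish:** I kept clear of it. The last network reading put it about 25 mm from the earlier ones, with a low score (0.48). Only its edge was in that picture, so I take this as a network error. The last good view, taken after the final block was set down, showed it in place.
- **At hand-in:** The arm was clear and touching nothing.

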